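Stack the instrument boxes for the steriliser

TASK

Make up the steriliser load: set the largest of the three steel instrument boxes flat inside the rectangular tray, the middle one lid-up inside the rim on top of it, and the smallest inside the rim of the middle one, all lying the same way and seated flat; stand the steel cup upright on the floor of the round dish. Set everything down gently rather than dropping it, and leave the glass jar, the glove box and the soap bottle where they are.

Things in the scene. Friction and masses are not known exactly. Their poses are not given: they have to be found in the camera images.
- box_large: Loose closed stainless steel box, the largest of three alike: 150 mm long (x axis), 64 mm wide (y axis), same end for end, upright sides, 0.4 kg. Origin: centre of its underside, z up. Lid 32 mm above the underside, inside a raised rim 2.5 mm thick, 5 mm high (overall height 37 mm); the next smaller box sits on the lid inside this rim, 5 mm to spare on every side.
- box_medium: Loose closed stainless steel box, the middle one of three alike: 135 mm long (x axis), 49 mm wide (y axis), same end for end, upright sides, 0.26 kg. Origin: centre of its underside, z up. Lid 28 mm above the underside, inside a raised rim 2.5 mm thick, 5 mm high (overall height 33 mm); the next smaller box sits on the lid inside this rim, 5 mm to spare on every side.
- box_small: Loose closed stainless steel box, the smallest of three alike: 120 mm long (x axis), 34 mm wide (y axis), same end for end, upright sides, 0.16 kg. Origin: centre of its underside, z up. Flat lid without a rim, overall height 28 mm.
- cup: Loose round stainless steel cup, open at the top, 46 mm high, 50 mm across at the foot and 54 mm at the mouth, wall 3 mm, about 0.09 kg, standing upright. Origin: centre of its underside, z up. Can be taken across its outside.
- tray: Fixed (immovable) shallow rectangular aluminium tray with a perforated floor, 170 mm long (its x axis) by 84 mm wide (its y axis). Origin: centre of its underside, z up. Floor 3 mm above the origin, border 4 mm thick and 10 mm high; inside 162 by 76 mm, so the large box has 6 mm to spare on every side.
- dish: Fixed (immovable) shallow round aluminium dish, 88 mm across at the rim, 11 mm high, wall 4 mm. Origin: centre of its underside, z up. Flat floor 3 mm above the origin, about 76 mm across inside.
- jar: Bystander, leave alone: closed glass jar with a steel lid, 68 mm across and 85 mm high, loose. Origin: centre of its underside.
- glove_box: Bystander, leave alone: white and blue carton of gloves, 110 mm (x) by 170 mm (y) by 60 mm high, loose. Origin: centre of its underside.
- soap: Bystander, leave alone: clear soap bottle with a white cap, 60 mm across and 120 mm high, loose. Origin: centre of its underside.

How it is judged:
At the end, for the whole second after the job is handed in: Boxes lid up, long axes within 0.2 rad: large on tray floor (centres within 11 mm), middle on large lid, small on middle lid (within 9 mm). Cup upright on dish floor (within 19 mm). All level (0.03 rad), underside -3 to +1.8 mm from its seat, at rest (under 0.02 m/s, 0.2 rad/s) (horizontal distance between box_large and tray below 0.011 m and z of box_large in the frame of tray between 0 and 0.0048 m and angle between each of box_large, box_medium, box_small, cup's own z axis and vertical below 0.03 rad and linear speed of each of box_large, box_medium, box_small, cup below 0.02 m/s and angular speed of each of box_large, box_medium, box_small, cup below 0.2 rad/s and angle between the x axis of box_large and the x axis of tray, either way round below 0.2 rad and horizontal distance between box_medium and box_large below 0.009 m and z of box_medium in the frame of box_large between 0.029 and 0.0338 m and angle between the x axis of box_medium and the x axis of box_large, either way round below 0.2 rad and horizontal distance between box_small and box_medium below 0.009 m and z of box_small in the frame of box_medium between 0.025 and 0.0298 m and angle between the x axis of box_small and the x axis of box_medium, either way round below 0.2 rad and horizontal distance between cup and dish below 0.019 m and z of cup in the frame of dish between 0 and 0.0048 m); the robot touches nothing.
It fails at once if the glass jar is pushed more than 20 mm from its place or tipped over (distance of jar from where it was at the start of the episode above 0.02 m or angle between jar's own z axis and vertical above 0.3 rad).
It fails at once if the glove box is pushed more than 20 mm from its place or tipped over (distance of glove_box from where it was at the start of the episode above 0.02 m or angle between glove_box's own z axis and vertical above 0.3 rad).
It fails at once if the soap bottle is pushed more than 20 mm from its place or tipped over (distance of soap from where it was at the start of the episode above 0.02 m or angle between soap's own z axis and vertical above 0.3 rad).
It fails at once if a box or the cup is dropped: it moves faster than 0.7 m/s while no finger touches it (a free fall of 25 mm or more) ((linear speed of box_large above 0.7 m/s and contact force between box_large and the fingers below 0.01 N) or (linear speed of box_medium above 0.7 m/s and contact force between box_medium and the fingers below 0.01 N) or (linear speed of box_small above 0.7 m/s and contact force between box_small and the fingers below 0.01 N) or (linear speed of cup above 0.7 m/s and contact force between cup and the fingers below 0.01 N)).
It also fails if it takes over 115 s, if anything falls off the work surface, if the arm or the gripper's body presses on something with over 40 N, if the wrist force passes 120 N, or if a joint passes its speed limit or range.

ROBOT

A 6-joint arm with a two-finger parallel gripper is mounted at the origin on the work surface. World frame = base frame: x ahead of the robot, y to its left, z up, the work surface at z = 0. Lengths are in m, angles in rad, forces in N, time in s.
With the tool pointing down it reaches from about 0.4 to 0.825 m from the base axis. Payload 7 kg.
Tool frame: the origin (TCP) lies on the centre line of the jaws, within the pads' length; the fingertips stand 14 mm ahead of it and the grasp point (between the pads) lies 5 mm behind it; z points along the fingers, y is the line along which they close (so a half turn about z gives the same grasp; the last joint's range is limited). The gripper opens to 88 mm and grips with 3 to 60 N. Pads are 19 mm wide; open, the fingers measure 130 mm over their backs; the gripper's body (78 mm by 193 mm) begins 47 mm behind the grasp point.
Start: joints at [1.551, 0.359, 0.012, 0, -1.224, -0.288], TCP at [0.205, 0.643, 0.241] pointing down, gripper open.
Joint ranges: [-3.07, 3.07], [-1.43, 2.12], [-1.02, 1.25], [-3.03, 1.67], [-3.05, -0], [-3.03, 3.03]. Speed limits (rad/s): [2.39, 2.39, 3.01, 3.14, 3.14, 3.14].

INTERFACE

Orientations are given as [roll, pitch, yaw] about the fixed x, y, z axes, in that order (R = Rz(yaw) Ry(pitch) Rx(roll)).
In Python, from station import arm gives the robot as it stands.
- The arm moves only by the tool move_arm, never from a script. Its argument "rows" is a list of rows, each an object with "translation": the shift along the tool's x, y, z in cm, a list of three; "rot": the turn, a rotation vector about the tool's x, y, z in degrees, a list of three; "hand": the closure, from 0 (fully open) to 1 (shut). A call has 1 to 8 rows; each row is the pose to reach, as a shift and turn from the pose commanded when the call began, along the tool's axes at that moment; what a row does not reach only later rows make up. A row lasts 1/12 s, in which the tool goes at most 41.7 mm and 7.16 degrees, less where a joint would pass 70% of its speed; a pose out of reach is approached as far as the arm can. A call with a gripper value outside its range is refused whole. The fingers move at their own pace and stop on an object; "squeeze" is the grip in N (left out, the last holds). Time passes only in rows, so rows that repeat a pose let the fingers close. It gives the time, the measured TCP pose, the force, the opening and the grip force at its end, in the units of the state.
- arm.get_state(): the state, without advancing time (a new reading comes with each control period).
- arm.grab_frame(name): name is "scene" or "side" or "wrist"; returns (picture, depth): 420x560x3 uint8, red, green, blue; 420x560 float32, m along the optical axis (not along the pixel's ray), 0 where there is no reading.
- arm.camera_params(name): a dict with "vfov" (degrees; the focal length in pixels is half the picture's height over the tangent of half this angle, whatever the lens; pixels are square), "cx", "cy" (the principal point, pixels), "k1" (the pictures are not rectified: a ray, as slopes to the right and down, at radius r is drawn at 1 + k1 r^2 times it, then the intrinsics apply), "position" and "orientation" of the camera in the world; the wrist camera has in their place "tool_from_camera" (4x4, takes a point from camera to tool coordinates, whose origin is the TCP and whose axes are the flange's). Camera axes: x right, y down, z forward; pixel columns grow to the right and rows downward; lengths in m; the calibration is good to about 2 mm. A picture is of the moment at which its call begins: read the wrist's pose just before it. camera_params takes no time and is no camera call.
- arm.job_done(): hands the job in; it is judged then, once.
Trained networks look in the newest picture that a camera, given by its name, has taken for a name from the list of things; names that differ only in an ending like _2 or _b are one class to them, and where a whole thing is asked for, a point or a joint stands for the part that bears it (a point fixed in the world has none). Each returns a list of dicts, best first, with "p" (0 to 1); they miss things now and then, are a little off and sometimes report something else, mostly with a low value. They report only what shows in the picture. A call takes as long as a camera call.
- arm.search_frame(label, camera): "point" ([x, y, z] in m, in the coordinates of the camera as it stood for that picture, good to about 4 mm: the middle of the surface that is visible of it).
- arm.pinpoint(label, camera): "point" ([x, y, z] in m, in the coordinates of the camera as it stood for that picture, good to about 4 mm: a listed point, or the origin of a listed thing).
The state is a dict: "t": time; "q": joint angles; "qd": joint speeds; "joint_efforts": joint torques, N m; "eef_pos": TCP position; "ee_rot": TCP orientation; "force": force on the tool from outside, world axes, zero at the start; "moment": the same for the moment, N m; "width": finger opening in m; "gripper_force": force on a finger pad.
Only numpy, scipy, OpenCV 4.12 (cv2) and the standard library are available. Lean on these libraries where they do the work, as an engineer would, in place of code of your own. Each camera call takes 0.05 s, during which the arm holds its last target. There are 200 camera calls.

## Working session

There is one attempt and no reset: what is moved stays moved. The work goes in short steps, Python scripts to look and compute and a tool call to move; the robot and the scene stay as the last step left them, time stands still between calls to the robot, and variables do not carry over. Pictures are saved under pics/ and viewed, at most 14 in all, crops included, and the job is handed in when it is done.

Besides the shell and the picture viewer there is one more tool, called after "Request:" by a JSON object that holds its "op" and its "data". move_arm: Moves the arm, as the interface text tells. Its arguments: {"type":"object","properties":{"rows":{"type":"array","items":{"type":"object","properties":{"translation":{"type":"array","items":{"type":"number"}},"rot":{"type":"array","items":{"type":"number"}},"hand":{"type":"number"}}}},"squeeze":{"type":"number"}},"required":["rows"]}

```bash
mkdir -p pics; ls
cat > h.py <<'E'
import numpy as np, cv2
from scipy.spatial.transform import Rotation as Ro
from station import arm
def fpx(p,H=420): return H/2/np.tan(np.radians(p['vfov'])/2)
def pose(name,st=None):
    p=arm.camera_params(name)
    if 'tool_from_camera' in p:
        st=st or arm.get_state(); T=np.eye(4); T[:3,:3]=Ro.from_euler('xyz',st['ee_rot']).as_matrix(); T[:3,3]=st['eef_pos']
        return T@np.array(p['tool_from_camera'])
    o=np.array(p['orientation']); T=np.eye(4)
    T[:3,:3]=o if o.shape==(3,3) else (Ro.from_euler('xyz',o).as_matrix() if o.size==3 else Ro.from_quat(o).as_matrix())
    T[:3,3]=p['position']; return T
def cloud(name,depth,T):
    p=arm.camera_params(name); f=fpx(p); v,u=np.mgrid[:420,:560].astype(float)
    K=np.array([[f,0,p['cx']],[0,f,p['cy']],[0,0,1]])
    n=cv2.undistortPoints(np.stack([u.ravel(),v.ravel()],1)[:,None],K,np.array([p['k1'],0,0,0,0]))[:,0]
    P=np.c_[n,np.ones(len(n))]*depth.reshape(-1,1)
    W=P@T[:3,:3].T+T[:3,3]; W[depth.ravel()==0]=np.nan
    return W.reshape(420,560,3)
def snap(name,fn=None):
    st=arm.get_state(); T=pose(name,st); im,d=arm.grab_frame(name)
    if fn: cv2.imwrite('pics/'+fn,im[:,:,::-1])
    return im,d,T,cloud(name,d,T)
E
python3 - <<'E'
from h import *
for c in ['scene','side','wrist']: print(c,arm.camera_params(c))
for c in ['scene','side']:
    im,d,T,W=snap(c,c+'0.png')
    np.save(c+'0.npy',W)
    for l in ['box_large','box_medium','box_small','cup','tray','dish','jar','glove_box','soap']:
        for r in arm.pinpoint(l,c)[:2]: print(c,l,round(r['p'],2),np.round(T[:3,:3]@r['point']+T[:3,3],3))
print(arm.get_state())
E
```

```text
pics
scene {'vfov': 46.009421784433115, 'cx': 279.2573577578661, 'cy': 212.02430230470364, 'k1': 0.03445777466778263, 'position': array([1.51336984, 0.22463534, 0.83560982]), 'orientation': array([-2.27731491, -0.01087055,  1.82504507])}
side {'vfov': 42.197350071263024, 'cx': 274.906438927481, 'cy': 211.93321651921022, 'k1': -0.12950203318332176, 'position': array([ 0.2857282 , -1.01516184,  0.87638629]), 'orientation': array([-2.2444522 , -0.01878   , -0.31492624])}
wrist {'vfov': 63.43195134881207, 'cx': 279.93760630419075, 'cy': 211.94187361216672, 'k1': -0.06941533744387458, 'tool_from_camera': array([[ 4.40322817e-04, -9.68110312e-01, -2.50523910e-01,
         6.84742434e-02],
       [ 9.99999839e-01,  5.15783676e-04, -2.35557355e-04,
         4.81670226e-04],
       [ 3.57261648e-04, -2.50523766e-01,  9.68110384e-01,
        -1.45750719e-01],
       [ 0.00000000e+00,  0.00000000e+00,  0.00000000e+00,
         1.00000000e+00]])}
scene box_large 0.69 [ 0.459  0.11  -0.004]
scene box_large 0.52 [ 0.698 -0.353 -0.004]
scene box_medium 0.82 [0.478 0.34  0.001]
scene box_small 0.86 
[... 706 characters left out ...]
5 0.032 0.001]
{'t': 1.0, 'q': array([ 1.55111821e+00,  3.58590458e-01,  1.18688439e-02,  3.13624695e-05,
       -1.22408640e+00, -2.88070982e-01]), 'qd': array([-7.90469600e-05, -7.26960842e-04,  1.91416002e-03, -9.10844988e-04,
       -1.30107195e-04, -1.34645771e-03]), 'joint_efforts': array([-1.21658127e-04, -5.82392621e+01,  2.93303561e+01,  7.00251728e+00,
        1.24632011e-02, -2.42320289e-05]), 'eef_pos': array([0.20450736, 0.64324462, 0.24055949]), 'ee_rot': array([ 3.14158982e+00, -3.16022192e-05, -3.07738446e-01]), 'force': array([-0.4012711 ,  0.47558047,  0.27072122]), 'moment': array([-0.0004372 , -0.00509518, -0.00168815]), 'gripper_force': 0.0, 'width': 0.08802072748564613}
```

```bash
cat > fit.py <<'E'
from h import *
def fit(W,c,z0,z1,r=0.1):
    P=W.reshape(-1,3); m=(np.hypot(P[:,0]-c[0],P[:,1]-c[1])<r)&(P[:,2]>z0)&(P[:,2]<z1)
    P=P[m]
    if len(P)<10: return None
    (cx,cy),(w,h),a=cv2.minAreaRect((P[:,:2]*1000).astype(np.float32))
    if w<h: a+=90; w,h=h,w
    a=(a+90)%180-90
    return [round(float(x),1) for x in (cx,cy,w,h,a,np.median(P[:,2])*1000,np.percentile(P[:,2],98)*1000)],len(P)
E
python3 - <<'E'
from fit import *
for c in ['scene','side']:
    W=np.load(c+'0.npy')
    for n,p,z0,z1,r in [('large',(.459,.11),.027,.045,.095),('med',(.478,.342),.022,.045,.09),('small',(.635,.108),.02,.04,.08),('cup',(.643,-.119),.03,.06,.05),('tray',(.453,-.337),.006,.02,.12),('dish',(.469,-.11),.006,.02,.06)]:
        print(c,n,fit(W,p,z0,z1,r))
    P=W.reshape(-1,3); print('table',np.nanmedian(P[np.abs(P[:,2])<.01][:,2]))
a=cv2.imread('pics/scene0.png');b=cv2.imread('pics/side0.png')
cv2.imwrite('pics/both.png',cv2.resize(np.vstack([a,b]),(400,600)))
E
```

```text
scene large ([461.1, 107.9, 149.9, 71.1, -73.5, 32.1, 38.8], 1006)
scene med ([482.6, 341.9, 133.9, 58.6, 83.8, 28.6, 35.5], 885)
scene small ([639.6, 107.7, 122.8, 38.3, 74.2, 27.1, 30.4], 591)
scene cup ([646.3, -120.8, 55.9, 51.6, 18.5, 39.6, 47.2], 237)
scene tray ([454.5, -352.2, 208.9, 196.6, 6.3, 8.6, 13.5], 471)
scene dish ([474.9, -114.0, 89.5, 83.3, 15.6, 9.3, 13.8], 140)
table 0.0004211471480634055
side large ([459.5, 108.2, 156.6, 67.8, -72.9, 33.3, 39.7], 1013)
side med ([480.1, 343.4, 145.4, 49.7, 83.7, 28.6, 35.3], 480)
side small ([635.3, 107.5, 127.7, 32.8, 73.4, 29.2, 33.0], 380)
side cup ([642.6, -118.7, 56.8, 50.2, 69.1, 40.2, 48.5], 264)
side tray ([472.4, -337.0, 173.9, 121.6, -84.6, 9.1, 13.1], 676)
side dish ([470.4, -113.0, 88.4, 83.9, 67.7, 9.8, 14.9], 315)
table 0.0006354818601254086
```

View pics/scene0.png

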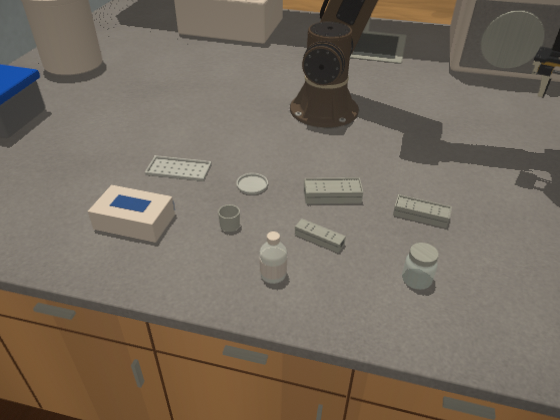

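The scene view shows the tray at px (179,168), dish (252,183), cup (230,218), large (333,190), medium (423,210), small (320,235), soap (273,259), jar (421,267) and glove box (132,212). The networks and depth fits agree with this.

```bash
cat >> h.py <<'E'
def go(x,y,z,yawdeg):
    st=arm.get_state(); R=Ro.from_euler('xyz',st['ee_rot'])
    tr=R.inv().apply(np.array([x,y,z])-st['eef_pos'])*100
    D=Ro.from_euler('xyz',[np.pi,0,np.radians(yawdeg)])
    rv=np.degrees((R.inv()*D).as_rotvec())
    print('t',round(st['t'],2),'pos',np.round(st['eef_pos'],4),'yaw',round(np.degrees(st['ee_rot'][2]),2),'-> tr cm',np.round(tr,2),'rot',np.round(rv,2),'F',np.round(st['force'],1),'w',round(st['width'],4))
E
python3 - <<'E'
from fit import *
for c in ['scene','side']:
    W=np.load(c+'0.npy'); print(c,fit(W,(.453,-.337),.006,.02,.095),fit(W,(.453,-.337),.006,.02,.08))
    print(fit(W,(.697,-.352),.05,.07,.12))
go(.46,.108,.2,-73)
E
```

```text
scene ([442.6, -342.7, 175.1, 120.3, -82.8, 8.6, 13.5], 460) ([454.6, -335.2, 156.4, 94.6, -82.8, 8.1, 13.7], 346)
([695.0, -355.7, 176.8, 118.5, 88.5, 59.9, 64.0], 2297)
side ([454.0, -338.9, 174.2, 85.1, -85.2, 9.1, 13.1], 674) ([453.9, -336.4, 157.2, 85.0, -85.1, 8.5, 13.0], 408)
([693.4, -353.9, 175.1, 113.7, 89.3, 59.9, 63.5], 3556)
t 1.0 pos [0.2045 0.6432 0.2406] yaw -17.63 -> tr cm [40.56 43.27  4.06] rot [-0.   -0.   55.37] F [-0.4  0.5  0.3] w 0.088
```

Request:
{"op": "move_arm", "data": {"rows": [{"translation": [40.5, 43.2, 4.0], "rot": [0, 0, 55.4], "hand": 0}, {"translation": [40.5, 43.2, 4.0], "rot": [0, 0, 55.4], "hand": 0}, {"translation": [40.5, 43.2, 4.0], "rot": [0, 0, 55.4], "hand": 0}, {"translation": [40.5, 43.2, 4.0], "rot": [0, 0, 55.4], "hand": 0}, {"translation": [40.5, 43.2, 4.0], "rot": [0, 0, 55.4], "hand": 0}, {"translation": [40.5, 43.2, 4.0], "rot": [0, 0, 55.4], "hand": 0}, {"translation": [40.5, 43.2, 4.0], "rot": [0, 0, 55.4], "hand": 0}, {"translation": [40.5, 43.2, 4.0], "rot": [0, 0, 55.4], "hand": 0}]}}

```text
t: 1.67
eef_pos: [0.3482, 0.3412, 0.2183]
ee_rot: [-3.141, 0.001, -1.281]
force: [1.1, 0.2, -0.8]
width: 0.0877
gripper_force: 0.0
```

```bash
python3 -c "
from h import *
go(.46,.108,.2,-73)"
```

```text
t 1.67 pos [0.3482 0.3412 0.2183] yaw -73.39 -> tr cm [25.55 -4.05  1.82] rot [-0.03  0.03 -0.39] F [ 1.1  0.2 -0.8] w 0.0877
```

Request:
{"op": "move_arm", "data": {"rows": [{"translation": [25.0, -4.0, 1.8], "rot": [0, 0, 0], "hand": 0}, {"translation": [25.0, -4.0, 1.8], "rot": [0, 0, 0], "hand": 0}, {"translation": [25.0, -4.0, 1.8], "rot": [0, 0, 0], "hand": 0}, {"translation": [25.0, -4.0, 1.8], "rot": [0, 0, 0], "hand": 0}, {"translation": [25.0, -4.0, 1.8], "rot": [0, 0, 0], "hand": 0}, {"translation": [25.0, -4.0, 1.8], "rot": [0, 0, 0], "hand": 0}, {"translation": [25.0, -4.0, 1.8], "rot": [0, 0, 0], "hand": 0}, {"translation": [25.0, -4.0, 1.8], "rot": [0, 0, 0], "hand": 0}]}}

```text
t: 2.33
eef_pos: [0.4596, 0.1133, 0.1999]
ee_rot: [3.141, -0.0, -1.279]
force: [0.1, -0.4, 0.8]
width: 0.0875
gripper_force: 0.0
```

```bash
python3 -c "
from fit import *
im,d,T,W=snap('wrist','w1.png')
print(fit(W,(.46,.108),.027,.045,.095)); print(fit(W,(.46,.108),.034,.045,.095));print(fit(W,(.637,.108),.02,.035,.08))
x=arm.pinpoint('box_large','wrist')
print([(r['p'],T[:3,:3]@r['point']+T[:3,3]) for r in x])
go(.46,.108,.028,-73)"
```

```text
([462.0, 107.0, 148.8, 64.2, -73.9, 33.7, 39.2], 10881)
([461.9, 107.3, 148.3, 64.2, -73.9, 34.6, 39.6], 4129)
([638.2, 106.9, 121.7, 36.2, 73.4, 29.5, 31.2], 5141)
[(0.94, array([0.4616673 , 0.10639382, 0.00327797]))]
t 2.43 pos [0.4591 0.1155 0.2002] yaw -73.11 -> tr cm [ 0.75  0.13 17.22] rot [-0.01  0.01 -0.11] F [ 0.1  0.2 -0.5] w 0.0877
```

View pics/w1.png

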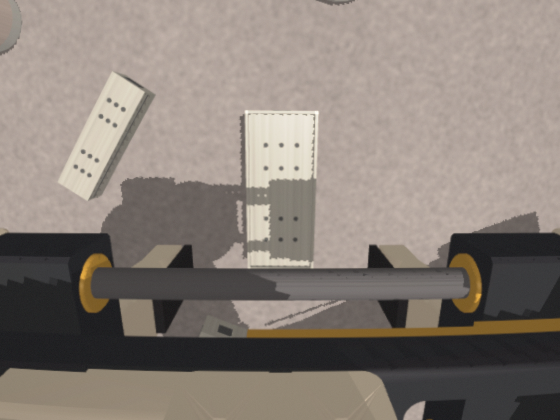

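The box spans cols 245–318 and rows 111–268 between the fingers, matching the fit: (0.462, 0.107), yaw −73.9°.

Request:
{"op": "move_arm", "data": {"rows": [{"translation": [0.9, 0, 4.0], "rot": [0, 0, 0.8], "hand": 0}, {"translation": [0.9, 0, 8.0], "rot": [0, 0, 0.8], "hand": 0}, {"translation": [0.9, 0, 11.5], "rot": [0, 0, 0.8], "hand": 0}, {"translation": [0.9, 0, 14.0], "rot": [0, 0, 0.8], "hand": 0}, {"translation": [0.9, 0, 16.0], "rot": [0, 0, 0.8], "hand": 0}, {"translation": [0.9, 0, 17.0], "rot": [0, 0, 0.8], "hand": 0}, {"translation": [0.9, 0, 17.2], "rot": [0, 0, 0.8], "hand": 0}, {"translation": [0.9, 0, 17.2], "rot": [0, 0, 0.8], "hand": 0}]}}

```text
t: 3.1
eef_pos: [0.4612, 0.1081, 0.0277]
ee_rot: [3.14, -0.001, -1.286]
force: [0.5, 0.4, 0.2]
width: 0.0873
gripper_force: 0.0
```

```bash
python3 -c "
from h import *
go(.462,.107,.028,-73.9)"
```

```text
t 3.1 pos [0.4612 0.1081 0.0277] yaw -73.71 -> tr cm [ 0.13 -0.05 -0.03] rot [ 0.07 -0.03  0.19] F [0.5 0.4 0.2] w 0.0873
```

Request:
{"op": "move_arm", "data": {"rows": [{"translation": [0.1, -0.05, 0], "rot": [0, 0, 0.2], "hand": 1}, {"translation": [0.1, -0.05, 0], "rot": [0, 0, 0.2], "hand": 1}, {"translation": [0.1, -0.05, 0], "rot": [0, 0, 0.2], "hand": 1}, {"translation": [0.1, -0.05, 0], "rot": [0, 0, 0.2], "hand": 1}, {"translation": [0.1, -0.05, 0], "rot": [0, 0, 0.2], "hand": 1}], "squeeze": 30}}

```text
t: 3.52
eef_pos: [0.4623, 0.1063, 0.0287]
ee_rot: [-3.141, 0.0, -1.292]
force: [-3.9, 1.2, 6.7]
width: 0.0633
gripper_force: 30.0
```

Request:
{"op": "move_arm", "data": {"rows": [{"translation": [0, 0, -3.0], "rot": [0, 0, 0], "hand": 1}, {"translation": [0, 0, -7.0], "rot": [0, 0, 0], "hand": 1}, {"translation": [3, 1, -10.0], "rot": [0, 0, 3], "hand": 1}, {"translation": [7, 2.2, -12.0], "rot": [0, 0, 6], "hand": 1}, {"translation": [11, 3.4, -12.0], "rot": [0, 0, 9], "hand": 1}, {"translation": [15, 4.6, -12.0], "rot": [0, 0, 10.8], "hand": 1}, {"translation": [19, 5.8, -12.0], "rot": [0, 0, 10.8], "hand": 1}, {"translation": [23, 7, -12.0], "rot": [0, 0, 10.8], "hand": 1}]}}

```text
t: 4.18
eef_pos: [0.4575, -0.1297, 0.1483]
ee_rot: [-3.141, 0.0, -1.481]
force: [0.9, 0.4, -4.1]
width: 0.0637
gripper_force: 30.0
```

Request:
{"op": "move_arm", "data": {"rows": [{"translation": [4, 2.4, 0], "rot": [0, 0, 0], "hand": 1}, {"translation": [6.5, 4, 0], "rot": [0, 0, 0], "hand": 1}, {"translation": [8, 5, 0], "rot": [0, 0, 0], "hand": 1}, {"translation": [8, 5, 0], "rot": [0, 0, 0], "hand": 1}]}}

```text
t: 4.52
eef_pos: [0.4129, -0.2145, 0.1475]
ee_rot: [3.14, 0.001, -1.485]
force: [0.4, -0.4, -4.5]
width: 0.0636
gripper_force: 30.0
```

```bash
python3 -c "
from fit import *
im,d,T,W=snap('wrist','w2.png')
P=W[:,:,2]
for r in (.085,.095,.11): print(fit(W,(.454,-.338),.006,.02,r))
x=arm.pinpoint('tray','wrist')
print([(r['p'],T[:3,:3]@r['point']+T[:3,3]) for r in x])
np.save('w2.npy',W)
go(.454,-.338,.1,-84.5)"
```

```text
([455.3, -319.0, 110.5, 84.1, -84.8, 11.2, 13.1], 1993)
([454.9, -314.6, 119.3, 84.1, -84.8, 11.2, 13.1], 2077)
([454.9, -314.6, 119.3, 84.1, -84.8, 11.2, 13.1], 2077)
[]
t 4.62 pos [ 0.4149 -0.2127  0.1478] yaw -84.99 -> tr cm [12.82 -2.8   4.78] rot [ 0.02  0.02 -0.49] F [ 0.  -0.1 -3.7] w 0.0641
```

View pics/w2.png

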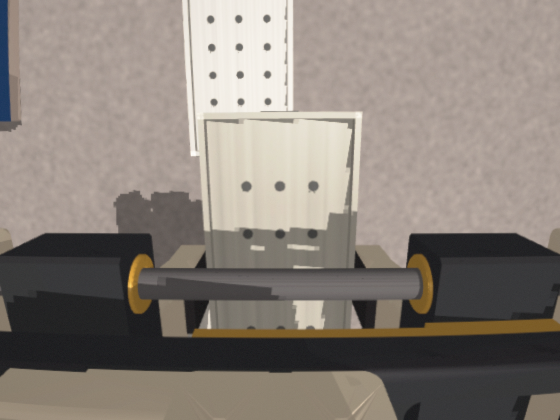

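Image: the held box spans cols 200–360, with its far rim at row 115. The tray lies ahead at cols 185–293, its near-left corner at (193,153) and its far end cut off by the top of the picture. I'll measure the held box in the same view.

```bash
python3 -c "
from fit import *
W=np.load('w2.npy')
for z0 in (.135,.148,.153):
  print(fit(W,(.43,-.27),z0,.17,.05), fit(W,(.415,-.22),z0,.17,.1))
u=np.array([np.cos(np.radians(-84.8)),np.sin(np.radians(-84.8))]);
for n,c,z0,z1 in [('box',(.415,-.213),.148,.17),('tray',(.456,-.32),.006,.02)]:
  P=W.reshape(-1,3);m=(np.hypot(P[:,0]-c[0],P[:,1]-c[1])<.11)&(P[:,2]>z0)&(P[:,2]<z1);Q=P[m][:,:2]
  s=Q@u; l=Q@np.array([-u[1],u[0]])
  print(n,np.percentile(s,[0.2,1,99,99.8]),np.percentile(l,[0,.3,1,99,99.7,100]))
"
```

```text
([417.6, -254.5, 66.7, 64.4, -84.5, 152.4, 157.9], 22396) ([415.7, -238.0, 99.7, 98.2, -85.1, 152.5, 159.1], 30207)
([417.6, -254.4, 66.6, 64.4, -84.5, 152.4, 157.9], 22360) ([415.7, -238.0, 99.6, 98.2, -85.1, 152.5, 159.1], 29820)
([417.6, -254.3, 66.2, 64.4, -84.7, 155.8, 158.4], 5617) ([415.8, -238.4, 98.2, 98.1, 5.3, 156.3, 165.4], 8247)
box [0.22563675 0.22679085 0.32337167 0.32389199] [0.34338606 0.34704015 0.35224768 0.43319128 0.43851553 0.44155701]
tray [0.29492336 0.29660242 0.41230851 0.41331133] [0.38251519 0.38255491 0.38259464 0.46624644 0.46637022 0.46660731]
```

Request:
{"op": "move_arm", "data": {"rows": [{"translation": [4, -1.0, 0], "rot": [0, 0, 0], "hand": 1}, {"translation": [8, -2.0, 1], "rot": [0, 0, 0], "hand": 1}, {"translation": [11, -2.7, 3], "rot": [0, 0, 0], "hand": 1}, {"translation": [12.6, -3.1, 5.5], "rot": [0, 0, 0], "hand": 1}, {"translation": [13.0, -3.2, 7.5], "rot": [0, 0, 0], "hand": 1}, {"translation": [13.0, -3.2, 8.5], "rot": [0, 0, 0], "hand": 1}, {"translation": [13.0, -3.2, 9.0], "rot": [0, 0, 0], "hand": 1}, {"translation": [13.0, -3.2, 9.0], "rot": [0, 0, 0], "hand": 1}]}}

```text
t: 5.28
eef_pos: [0.459, -0.3375, 0.0572]
ee_rot: [3.14, 0.001, -1.48]
force: [-0.7, -0.3, -3.6]
width: 0.0636
gripper_force: 30.0
```

```bash
cat > chk.py <<'E'
from fit import *
im,d,T,W=snap('wrist','w3.png'); np.save('w3.npy',W)
u=np.array([np.cos(np.radians(-84.8)),np.sin(np.radians(-84.8))]);v=np.array([-u[1],u[0]])
def ext(n,c,z0,z1,r=.13):
  P=W.reshape(-1,3);m=(np.hypot(P[:,0]-c[0],P[:,1]-c[1])<r)&(P[:,2]>z0)&(P[:,2]<z1);Q=P[m][:,:2]
  s=Q@u; l=Q@v
  print(n,len(s),'s',np.round(np.percentile(s,[.3,99.7])*1000,1),'l',np.round(np.percentile(l,[.3,99.7])*1000,1))
E
python3 -c "
from chk import *
ext('box',(.46,-.39),.06,.09,.03);ext('tray',(.456,-.34),.006,.02)
go(.457,-.34,.0315,-84.8)"
```

```text
box 14581 s [401.  450.5] l [396.2 451.9]
tray 1714 s [378.  464.6] l [382.1 466.3]
t 5.33 pos [ 0.4597 -0.3378  0.0584] yaw -84.76 -> tr cm [0.19 0.29 2.69] rot [0.02 0.   0.04] F [-0.1 -0.7 -3.3] w 0.0635
```

View pics/w3.png

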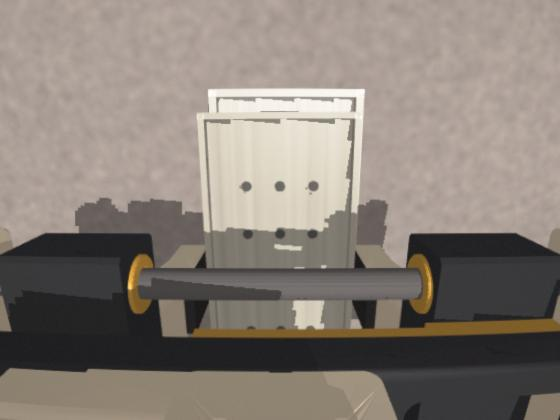

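Image: box far rim at row 115, tray far border at row 92, sides roughly concentric. I'll correct +3 mm along and 2 mm across while lowering.

Request:
{"op": "move_arm", "data": {"rows": [{"translation": [0.3, 0.2, 0.3], "rot": [0, 0, 0], "hand": 1}, {"translation": [0.3, 0.2, 1.0], "rot": [0, 0, 0], "hand": 1}, {"translation": [0.3, 0.2, 1.6], "rot": [0, 0, 0], "hand": 1}, {"translation": [0.3, 0.2, 2.1], "rot": [0, 0, 0], "hand": 1}, {"translation": [0.3, 0.2, 2.4], "rot": [0, 0, 0], "hand": 1}, {"translation": [0.3, 0.2, 2.6], "rot": [0, 0, 0], "hand": 1}, {"translation": [0.3, 0.2, 2.6], "rot": [0, 0, 0], "hand": 1}]}}

```text
t: 5.92
eef_pos: [0.4576, -0.3418, 0.032]
ee_rot: [3.141, 0.0, -1.481]
force: [0.1, 0.1, -3.6]
width: 0.064
gripper_force: 30.0
```

```bash
python3 -c "
from h import *
go(.457,-.3407,.0315,-84.8)"
```

```text
t 5.92 pos [ 0.4576 -0.3418  0.032 ] yaw -84.83 -> tr cm [-0.12  0.05  0.05] rot [ 0.02  0.   -0.03] F [ 0.1  0.1 -3.6] w 0.064
```

Request:
{"op": "move_arm", "data": {"rows": [{"translation": [-0.1, 0, 0.05], "rot": [0, 0, 0], "hand": 1}, {"translation": [-0.1, 0, 0.1], "rot": [0, 0, 0], "hand": 1}, {"translation": [-0.1, 0, 0.1], "rot": [0, 0, 0], "hand": 1}]}}

```text
t: 6.17
eef_pos: [0.4579, -0.3411, 0.0318]
ee_rot: [-3.141, -0.001, -1.48]
force: [-1.6, 0.1, 4.7]
width: 0.0636
gripper_force: 30.0
```

Request:
{"op": "move_arm", "data": {"rows": [{"translation": [0, 0, 0], "rot": [0, 0, 0], "hand": 0.1}, {"translation": [0, 0, 0], "rot": [0, 0, 0], "hand": 0.1}, {"translation": [0, 0, 0], "rot": [0, 0, 0], "hand": 0.0}, {"translation": [0, 0, -1], "rot": [0, 0, 0], "hand": 0}, {"translation": [0, 0, -4], "rot": [0, 0, 0], "hand": 0}, {"translation": [-1, 0, -8], "rot": [0, 0, 0], "hand": 0}, {"translation": [-2, 0, -12], "rot": [0, 0, 0], "hand": 0}, {"translation": [-3, 0, -15], "rot": [0, 0, 0], "hand": 0}]}}

```text
t: 6.83
eef_pos: [0.4553, -0.3111, 0.185]
ee_rot: [-3.139, -0.002, -1.481]
force: [1.6, 0.0, 0.1]
width: 0.0876
gripper_force: 0.0
```

```bash
python3 -c "
from chk import *
ext('tray',(.456,-.34),.006,.02)
for z in (.030,.037): print(fit(W,(.457,-.34),z,.05,.1)); ext('box',(.456,-.34),z,.05)
q=W.reshape(-1,3); m=(q[:,2]>.03)&(q[:,2]<.037)&(np.hypot(q[:,0]-.457,q[:,1]+.34)<.02); print(np.median(q[m],0))
go(.481,.342,.2,-95)"
```

```text
tray 2273 s [295.4 464.3] l [382.3 466.4]
([458.9, -339.0, 149.6, 64.4, -84.6, 36.7, 42.2], 12960)
box 12960 s [305.  453.7] l [394.5 458. ]
([458.9, -339.0, 149.6, 64.4, -84.6, 37.7, 42.7], 4804)
box 4804 s [304.8 453.8] l [394.3 458.2]
[ 0.45713626 -0.33985249  0.03634727]
t 6.88 pos [ 0.4577 -0.3112  0.1909] yaw -84.76 -> tr cm [-64.82  -8.3   -1.19] rot [-0.58 -0.27 10.24] F [1.7 0.9 5.1] w 0.0878
```

Large box seated about 2 mm from the tray centre. Next, the medium box.

Request:
{"op": "move_arm", "data": {"rows": [{"translation": [-65.5, -8.4, -1.2], "rot": [0, 0, 11.2], "hand": 0}, {"translation": [-65.5, -8.4, -1.2], "rot": [0, 0, 11.2], "hand": 0}, {"translation": [-65.5, -8.4, -1.2], "rot": [0, 0, 11.2], "hand": 0}, {"translation": [-65.5, -8.4, -1.2], "rot": [0, 0, 11.2], "hand": 0}, {"translation": [-65.5, -8.4, -1.2], "rot": [0, 0, 11.2], "hand": 0}, {"translation": [-65.5, -8.4, -1.2], "rot": [0, 0, 11.2], "hand": 0}, {"translation": [-65.5, -8.4, -1.2], "rot": [0, 0, 11.2], "hand": 0}, {"translation": [-65.5, -8.4, -1.2], "rot": [0, 0, 11.2], "hand": 0}]}}

```text
t: 7.55
eef_pos: [0.4669, 0.0195, 0.1881]
ee_rot: [-3.14, 0.001, -1.676]
force: [0.4, -0.3, 0.2]
width: 0.0877
gripper_force: 0.0
```

```bash
python3 -c "
from h import *
go(.481,.350,.2,-96)"
```

```text
t 7.55 pos [0.4669 0.0195 0.1881] yaw -96.03 -> tr cm [-33.01   2.07  -1.16] rot [-0.08  0.04 -0.03] F [ 0.4 -0.3  0.2] w 0.0877
```

Request:
{"op": "move_arm", "data": {"rows": [{"translation": [-33, 2.0, -1.2], "rot": [0, 0, 0], "hand": 0}, {"translation": [-33, 2.0, -1.2], "rot": [0, 0, 0], "hand": 0}, {"translation": [-33, 2.0, -1.2], "rot": [0, 0, 0], "hand": 0}, {"translation": [-33, 2.0, -1.2], "rot": [0, 0, 0], "hand": 0}, {"translation": [-33, 2.0, -1.2], "rot": [0, 0, 0], "hand": 0}, {"translation": [-33, 2.0, -1.2], "rot": [0, 0, 0], "hand": 0}, {"translation": [-33, 2.0, -1.2], "rot": [0, 0, 0], "hand": 0}, {"translation": [-33, 2.0, -1.2], "rot": [0, 0, 0], "hand": 0}]}}

```text
t: 8.22
eef_pos: [0.4817, 0.3502, 0.2]
ee_rot: [-3.141, 0.001, -1.676]
force: [0.4, -0.3, -0.3]
width: 0.0874
gripper_force: 0.0
```

```bash
python3 -c "
from fit import *
im,d,T,W=snap('wrist','w4.png')
for z in (.022,.031): print(fit(W,(.481,.342),z,.045,.09))
go(.481,.342,.022,-96.2)"
```

```text
([483.1, 342.6, 135.4, 49.1, 83.6, 29.8, 35.4], 7436)
([483.2, 343.0, 134.5, 49.1, 83.6, 34.3, 36.1], 1308)
t 8.27 pos [0.483  0.3561 0.1999] yaw -95.85 -> tr cm [ 1.47  0.09 17.79] rot [-0.14  0.15  0.35] F [4.5 6.1 3. ] w 0.0878
```

Request:
{"op": "move_arm", "data": {"rows": [{"translation": [0.7, -0.2, 4.0], "rot": [0, 0, 0.4], "hand": 0}, {"translation": [0.7, -0.2, 8.0], "rot": [0, 0, 0.4], "hand": 0}, {"translation": [0.7, -0.2, 12], "rot": [0, 0, 0.4], "hand": 0}, {"translation": [0.7, -0.2, 14.5], "rot": [0, 0, 0.4], "hand": 0}, {"translation": [0.7, -0.2, 16.5], "rot": [0, 0, 0.4], "hand": 0}, {"translation": [0.7, -0.2, 17.5], "rot": [0, 0, 0.4], "hand": 0}, {"translation": [0.7, -0.2, 17.7], "rot": [0, 0, 0.4], "hand": 0}, {"translation": [0.7, -0.2, 17.7], "rot": [0, 0, 0.4], "hand": 0}]}}

```text
t: 8.93
eef_pos: [0.4836, 0.3408, 0.0224]
ee_rot: [-3.142, -0.0, -1.683]
force: [-0.0, 0.9, 0.4]
width: 0.0879
gripper_force: 0.0
```

```bash
python3 -c "
from h import *
go(.4831,.3427,.023,-96.4)"
```

```text
t 8.93 pos [0.4836 0.3408 0.0224] yaw -96.42 -> tr cm [-0.19  0.07 -0.06] rot [-0.   -0.01 -0.02] F [-0.   0.9  0.4] w 0.0879
```

Request:
{"op": "move_arm", "data": {"rows": [{"translation": [-0.1, 0, 0], "rot": [0, 0, 0], "hand": 1}, {"translation": [-0.1, 0, 0], "rot": [0, 0, 0], "hand": 1}, {"translation": [-0.1, 0, 0], "rot": [0, 0, 0], "hand": 1}, {"translation": [-0.1, 0, 0], "rot": [0, 0, 0], "hand": 1}, {"translation": [-0.1, 0, 0], "rot": [0, 0, 0], "hand": 1}, {"translation": [-0.1, 0, 0], "rot": [0, 0, 0], "hand": 1}, {"translation": [-0.1, 0, 0], "rot": [0, 0, 0], "hand": 1}], "squeeze": 25}}

```text
t: 9.52
eef_pos: [0.4833, 0.3416, 0.0223]
ee_rot: [3.141, 0.0, -1.683]
force: [-1.1, -0.4, 3.4]
width: 0.0488
gripper_force: 25.0
```

Request:
{"op": "move_arm", "data": {"rows": [{"translation": [0, 0, -3.0], "rot": [0, 0, 0], "hand": 1}, {"translation": [0, 0, -7.0], "rot": [0, 0, 0], "hand": 1}, {"translation": [3, -0.2, -10.0], "rot": [0, 0, -3], "hand": 1}, {"translation": [7, -0.5, -12.0], "rot": [0, 0, -6], "hand": 1}, {"translation": [11, -0.8, -12.0], "rot": [0, 0, -9], "hand": 1}, {"translation": [15, -1.1, -12.0], "rot": [0, 0, -11.8], "hand": 1}, {"translation": [19, -1.4, -12.0], "rot": [0, 0, -11.8], "hand": 1}, {"translation": [23, -1.7, -12.0], "rot": [0, 0, -11.8], "hand": 1}]}}

```text
t: 10.18
eef_pos: [0.4735, 0.1092, 0.142]
ee_rot: [3.141, 0.0, -1.477]
force: [1.0, 0.0, -2.7]
width: 0.049
gripper_force: 25.0
```

```bash
python3 -c "
from h import *
go(.4588,-.339,.145,-84.6)"
```

```text
t 10.18 pos [0.4735 0.1092 0.142 ] yaw -84.61 -> tr cm [44.48  5.68 -0.31] rot [ 0.02  0.01 -0.01] F [ 1.   0.  -2.7] w 0.049
```

Request:
{"op": "move_arm", "data": {"rows": [{"translation": [4, 0.5, 0], "rot": [0, 0, 0], "hand": 1}, {"translation": [8, 1.0, 0], "rot": [0, 0, 0], "hand": 1}, {"translation": [12, 1.5, 0], "rot": [0, 0, 0], "hand": 1}, {"translation": [16, 2.0, 0], "rot": [0, 0, 0], "hand": 1}, {"translation": [20, 2.6, 0], "rot": [0, 0, 0], "hand": 1}, {"translation": [24, 3.1, 0], "rot": [0, 0, 0], "hand": 1}, {"translation": [28, 3.6, 0], "rot": [0, 0, 0], "hand": 1}, {"translation": [32, 4.1, 0], "rot": [0, 0, 0], "hand": 1}]}}

```text
t: 10.85
eef_pos: [0.4627, -0.2131, 0.1419]
ee_rot: [3.141, 0.0, -1.477]
force: [2.3, 1.5, -2.2]
width: 0.0489
gripper_force: 25.0
```

Request:
{"op": "move_arm", "data": {"rows": [{"translation": [4, 0.5, 0], "rot": [0, 0, 0], "hand": 1}, {"translation": [7.5, 0.9, 0], "rot": [0, 0, 0], "hand": 1}, {"translation": [10.5, 1.3, 1], "rot": [0, 0, 0], "hand": 1}, {"translation": [12.2, 1.5, 2.5], "rot": [0, 0, 0], "hand": 1}, {"translation": [12.5, 1.6, 4], "rot": [0, 0, 0], "hand": 1}, {"translation": [12.5, 1.6, 5], "rot": [0, 0, 0], "hand": 1}, {"translation": [12.5, 1.6, 5], "rot": [0, 0, 0], "hand": 1}, {"translation": [12.5, 1.6, 5], "rot": [0, 0, 0], "hand": 1}]}}

```text
t: 11.52
eef_pos: [0.4589, -0.3366, 0.0916]
ee_rot: [3.14, 0.001, -1.477]
force: [0.7, -0.1, -2.4]
width: 0.0488
gripper_force: 25.0
```

```bash
python3 -c "
from chk import *
st=arm.get_state();print('TCP s,l',np.array(st['eef_pos'])[:2]@u,np.array(st['eef_pos'])[:2]@v)
zt=st['eef_pos'][2]
ext('med',(.46,-.38),zt+.0,zt+.02,.05);print(fit(W,(.461,-.385),zt,zt+.02,.04))
ext('large',(.456,-.34),.037,.045);ext('tray',(.456,-.34),.006,.02)
print(fit(W,(.461,-.385),.03,.045,.06))
go(.4588,-.339,.058,-84.6)"
```

```text
TCP s,l 0.37697435264565415 0.42725226569753216
med 17824 s [384.  443.4] l [388.4 461.3]
([463.4, -374.1, 58.7, 49.1, -84.2, 99.0, 104.5], 15807)
large 1169 s [442.8 453.9] l [394.6 458.3]
tray 2025 s [295.8 464.4] l [382.3 466.2]
([465.4, -408.3, 64.2, 12.0, 5.4, 37.0, 42.5], 2344)
t 11.57 pos [ 0.4597 -0.3367  0.0924] yaw -84.58 -> tr cm [0.22 0.11 3.44] rot [ 0.01 -0.    0.02] F [-0.4  0.3 -1.5] w 0.0487
```

View pics/w3.png

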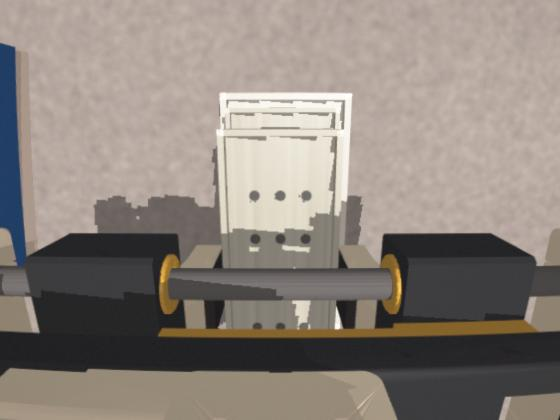

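Image: the held medium's far rim is at row 132, the large rim at row 110 and the tray border at row 96, all aligned. Correction: +2.8 mm along, about 1 mm across, then lower.

Request:
{"op": "move_arm", "data": {"rows": [{"translation": [0.3, 0.1, 0.5], "rot": [0, 0, 0.4], "hand": 1}, {"translation": [0.3, 0.1, 1.2], "rot": [0, 0, 0.4], "hand": 1}, {"translation": [0.3, 0.1, 2.0], "rot": [0, 0, 0.4], "hand": 1}, {"translation": [0.3, 0.1, 2.6], "rot": [0, 0, 0.4], "hand": 1}, {"translation": [0.3, 0.1, 3.0], "rot": [0, 0, 0.4], "hand": 1}, {"translation": [0.3, 0.1, 3.3], "rot": [0, 0, 0.4], "hand": 1}, {"translation": [0.3, 0.1, 3.3], "rot": [0, 0, 0.4], "hand": 1}, {"translation": [0.3, 0.1, 3.3], "rot": [0, 0, 0.4], "hand": 1}]}}

```text
t: 12.23
eef_pos: [0.4587, -0.3403, 0.0589]
ee_rot: [3.141, 0.0, -1.484]
force: [0.0, -0.4, -3.1]
width: 0.0488
gripper_force: 25.0
```

```bash
python3 -c "
from h import *
go(.4587,-.3398,.0573,-85)"
```

```text
t 12.23 pos [ 0.4587 -0.3403  0.0589] yaw -85.03 -> tr cm [-0.05 -0.01  0.16] rot [ 0.02  0.   -0.03] F [ 0.  -0.4 -3.1] w 0.0488
```

Request:
{"op": "move_arm", "data": {"rows": [{"translation": [0, 0, 0.05], "rot": [0, 0, 0], "hand": 1}, {"translation": [0, 0, 0.1], "rot": [0, 0, 0], "hand": 1}, {"translation": [0, 0, 0.15], "rot": [0, 0, 0], "hand": 1}, {"translation": [0, 0, 0.15], "rot": [0, 0, 0], "hand": 1}]}}

```text
t: 12.57
eef_pos: [0.4587, -0.3403, 0.0577]
ee_rot: [-3.141, -0.0, -1.484]
force: [-0.1, 0.2, -1.9]
width: 0.0488
gripper_force: 25.0
```

Request:
{"op": "move_arm", "data": {"rows": [{"translation": [0, 0, 0.05], "rot": [0, 0, 0], "hand": 1}, {"translation": [0, 0, 0.05], "rot": [0, 0, 0], "hand": 1}]}}

```text
t: 12.73
eef_pos: [0.4588, -0.3404, 0.0574]
ee_rot: [-3.141, -0.0, -1.484]
force: [-0.6, -0.2, -0.9]
width: 0.0488
gripper_force: 25.0
```

Request:
{"op": "move_arm", "data": {"rows": [{"translation": [0, 0, 0.03], "rot": [0, 0, 0], "hand": 0.45}, {"translation": [0, 0, 0.03], "rot": [0, 0, 0], "hand": 0.3}, {"translation": [0, 0, 0], "rot": [0, 0, 0], "hand": 0.0}, {"translation": [0, 0, -1], "rot": [0, 0, 0], "hand": 0}, {"translation": [0, 0, -4], "rot": [0, 0, 0], "hand": 0}, {"translation": [-1, 0, -8], "rot": [0, 0, 0], "hand": 0}, {"translation": [-3, 0, -11], "rot": [0, 0, 0], "hand": 0}, {"translation": [-3, 0, -12], "rot": [0, 0, 0], "hand": 0}]}}

```text
t: 13.4
eef_pos: [0.4578, -0.3098, 0.183]
ee_rot: [-3.135, -0.003, -1.483]
force: [1.1, 0.6, 0.1]
width: 0.0862
gripper_force: 0.0
```

```bash
python3 -c "
from chk import *
ext('tray',(.456,-.34),.006,.02)
print(fit(W,(.457,-.34),.037,.046,.1)); ext('large',(.456,-.34),.037,.046)
for z in (.060,.067): print(fit(W,(.457,-.34),z,.08,.1)); ext('med',(.456,-.34),z,.08)
go(.637,.107,.18,-106.5)"
```

```text
tray 2315 s [295.4 464.8] l [382.3 466.4]
([459.1, -339.2, 149.7, 64.3, -84.6, 41.3, 43.0], 1761)
large 1761 s [305.  454.2] l [394.2 458.2]
([460.0, -339.0, 134.7, 49.2, -85.1, 64.8, 70.3], 11039)
med 11039 s [312.5 446.4] l [403.  451.8]
([460.0, -339.0, 134.7, 49.2, -85.1, 69.5, 71.0], 1694)
med 1694 s [312.1 446.6] l [402.6 452. ]
t 13.45 pos [ 0.4584 -0.3105  0.1833] yaw -84.93 -> tr cm [-40.01 -21.48   0.34] rot [-0.48 -0.13 21.57] F [ 1.2 -0.8  1.2] w 0.087
```

Request:
{"op": "move_arm", "data": {"rows": [{"translation": [-40.6, -21.5, -1], "rot": [0, 0, 21.6], "hand": 0}, {"translation": [-40.6, -21.5, -1], "rot": [0, 0, 21.6], "hand": 0}, {"translation": [-40.6, -21.5, -1], "rot": [0, 0, 21.6], "hand": 0}, {"translation": [-40.6, -21.5, -1], "rot": [0, 0, 21.6], "hand": 0}, {"translation": [-40.6, -21.5, -1], "rot": [0, 0, 21.6], "hand": 0}, {"translation": [-40.6, -21.5, -1], "rot": [0, 0, 21.6], "hand": 0}, {"translation": [-40.6, -21.5, -1], "rot": [0, 0, 21.6], "hand": 0}, {"translation": [-40.6, -21.5, -1], "rot": [0, 0, 21.6], "hand": 0}]}}

```text
t: 14.12
eef_pos: [0.5816, -0.0132, 0.1844]
ee_rot: [-3.141, 0.0, -1.861]
force: [0.8, -0.9, -0.3]
width: 0.0871
gripper_force: 0.0
```

```bash
python3 -c "
from h import *
go(.637,.112,.195,-106.5)"
```

```text
t 14.12 pos [ 0.5816 -0.0132  0.1844] yaw -106.63 -> tr cm [-13.58  -1.72  -1.05] rot [-0.02  0.01 -0.13] F [ 0.8 -0.9 -0.3] w 0.0871
```

Request:
{"op": "move_arm", "data": {"rows": [{"translation": [-4, -0.5, -0.5], "rot": [0, 0, 0], "hand": 0}, {"translation": [-8, -1, -1], "rot": [0, 0, 0], "hand": 0}, {"translation": [-11, -1.4, -1], "rot": [0, 0, 0], "hand": 0}, {"translation": [-13, -1.7, -1], "rot": [0, 0, 0], "hand": 0}, {"translation": [-13.5, -1.7, -1], "rot": [0, 0, 0], "hand": 0}, {"translation": [-13.5, -1.7, -1], "rot": [0, 0, 0], "hand": 0}]}}

```text
t: 14.62
eef_pos: [0.6364, 0.1107, 0.1934]
ee_rot: [3.141, -0.001, -1.859]
force: [0.2, -0.3, -0.8]
width: 0.0879
gripper_force: 0.0
```

```bash
python3 -c "
from fit import *
im,d,T,W=snap('wrist','w5.png')
f=fit(W,(.637,.107),.02,.04,.08);print(f)
go(f[0][0]/1e3,f[0][1]/1e3,.021,f[0][4]-180)"
```

```text
([639.0, 106.3, 119.9, 35.1, 73.1, 29.6, 31.1], 4594)
t 14.67 pos [0.6359 0.1096 0.1936] yaw -106.59 -> tr cm [ 0.22 -0.4  17.26] rot [ 0.05 -0.04  0.31] F [-0.2 -0.2 -0.4] w 0.0878
```

Request:
{"op": "move_arm", "data": {"rows": [{"translation": [0.2, -0.4, 4.0], "rot": [0, 0, 0.3], "hand": 0}, {"translation": [0.2, -0.4, 8.0], "rot": [0, 0, 0.3], "hand": 0}, {"translation": [0.2, -0.4, 11.5], "rot": [0, 0, 0.3], "hand": 0}, {"translation": [0.2, -0.4, 14], "rot": [0, 0, 0.3], "hand": 0}, {"translation": [0.2, -0.4, 16], "rot": [0, 0, 0.3], "hand": 0}, {"translation": [0.2, -0.4, 17], "rot": [0, 0, 0.3], "hand": 0}, {"translation": [0.2, -0.4, 17.2], "rot": [0, 0, 0.3], "hand": 0}, {"translation": [0.2, -0.4, 17.2], "rot": [0, 0, 0.3], "hand": 0}]}}

```text
t: 15.33
eef_pos: [0.6394, 0.1055, 0.0223]
ee_rot: [3.141, -0.0, -1.867]
force: [-0.1, 0.2, 0.3]
width: 0.0878
gripper_force: 0.0
```

```bash
python3 -c "
from h import *
go(.639,.1063,.0215,-106.9)"
```

```text
t 15.33 pos [0.6394 0.1055 0.0223] yaw -106.97 -> tr cm [-0.06  0.06  0.08] rot [ 0.01 -0.03 -0.07] F [-0.1  0.2  0.3] w 0.0878
```

Request:
{"op": "move_arm", "data": {"rows": [{"translation": [0, 0, 0.13], "rot": [0, 0, 0], "hand": 1}, {"translation": [0, 0, 0.13], "rot": [0, 0, 0], "hand": 1}, {"translation": [0, 0, 0.13], "rot": [0, 0, 0], "hand": 1}, {"translation": [0, 0, 0.13], "rot": [0, 0, 0], "hand": 1}, {"translation": [0, 0, 0.13], "rot": [0, 0, 0], "hand": 1}, {"translation": [0, 0, 0.13], "rot": [0, 0, 0], "hand": 1}, {"translation": [0, 0, 0.13], "rot": [0, 0, 0], "hand": 1}, {"translation": [0, 0, 0.13], "rot": [0, 0, 0], "hand": 1}], "squeeze": 20}}

```text
t: 16.0
eef_pos: [0.6395, 0.1064, 0.0208]
ee_rot: [-3.142, 0.0, -1.866]
force: [-1.2, 0.3, -0.7]
width: 0.04
gripper_force: 0.0
```

Request:
{"op": "move_arm", "data": {"rows": [{"translation": [0, 0, 0], "rot": [0, 0, 0], "hand": 1}, {"translation": [0, 0, 0], "rot": [0, 0, 0], "hand": 1}, {"translation": [0, 0, 0], "rot": [0, 0, 0], "hand": 1}]}}

```text
t: 16.25
eef_pos: [0.6393, 0.1064, 0.0207]
ee_rot: [3.141, -0.0, -1.866]
force: [-0.8, 0.4, 0.9]
width: 0.0339
gripper_force: 20.0
```

Request:
{"op": "move_arm", "data": {"rows": [{"translation": [0, 0, -3.0], "rot": [0, 0, 0], "hand": 1}, {"translation": [0, 0, -7.0], "rot": [0, 0, 0], "hand": 1}, {"translation": [3, 0.2, -10.0], "rot": [0, 0, -3], "hand": 1}, {"translation": [7, 0.6, -13.0], "rot": [0, 0, -7], "hand": 1}, {"translation": [11, 1.0, -14.0], "rot": [0, 0, -12], "hand": 1}, {"translation": [15, 1.3, -14.0], "rot": [0, 0, -17], "hand": 1}, {"translation": [19, 1.7, -14.0], "rot": [0, 0, -21.8], "hand": 1}, {"translation": [23, 2.0, -14.0], "rot": [0, 0, -21.8], "hand": 1}]}}

```text
t: 16.92
eef_pos: [0.5536, -0.1059, 0.1613]
ee_rot: [-3.14, 0.0, -1.48]
force: [1.1, -0.6, -1.7]
width: 0.0343
gripper_force: 20.0
```

```bash
python3 -c "
from h import *
go(.46,-.339,.13,-85.1)"
```

```text
t 16.92 pos [ 0.5536 -0.1059  0.1613] yaw -84.8 -> tr cm [22.37 11.44  3.12] rot [-0.07  0.01  0.3 ] F [ 1.1 -0.6 -1.7] w 0.0343
```

Request:
{"op": "move_arm", "data": {"rows": [{"translation": [3.6, 1.8, 0], "rot": [0, 0, 0.2], "hand": 1}, {"translation": [7.2, 3.7, 0], "rot": [0, 0, 0.2], "hand": 1}, {"translation": [10.8, 5.5, 0], "rot": [0, 0, 0.2], "hand": 1}, {"translation": [14.4, 7.3, 0], "rot": [0, 0, 0.2], "hand": 1}, {"translation": [18, 9.2, 0.5], "rot": [0, 0, 0.2], "hand": 1}, {"translation": [21, 10.7, 1.5], "rot": [0, 0, 0.2], "hand": 1}, {"translation": [22.4, 11.4, 3], "rot": [0, 0, 0.2], "hand": 1}, {"translation": [22.4, 11.4, 4], "rot": [0, 0, 0.2], "hand": 1}]}}

```text
t: 17.58
eef_pos: [0.4579, -0.34, 0.1194]
ee_rot: [3.141, 0.0, -1.493]
force: [-0.1, 0.6, -2.6]
width: 0.0339
gripper_force: 20.0
```

Request:
{"op": "move_arm", "data": {"rows": [{"translation": [0, 0, 0], "rot": [0, 0, 0], "hand": 1}, {"translation": [0, 0, 0], "rot": [0, 0, 0], "hand": 1}]}}

```text
t: 17.75
eef_pos: [0.4596, -0.3372, 0.1202]
ee_rot: [3.14, 0.001, -1.49]
force: [-0.1, 0.1, -1.1]
width: 0.0335
gripper_force: 20.0
```

```bash
python3 -c "
from chk import *
st=arm.get_state();print('TCP s,l',np.array(st['eef_pos'])[:2]@u,np.array(st['eef_pos'])[:2]@v)
zt=st['eef_pos'][2]
ext('small',(.46,-.38),zt+.0,zt+.02,.05);print(fit(W,(.463,-.38),zt-.005,zt+.02,.03))
ext('med',(.456,-.34),.0665,.08);print(fit(W,(.463,-.38),.06,.08,.08))
go(.46,-.339,.0837,-85.1)"
```

```text
TCP s,l 0.37742116995121183 0.4279307432254223
small 11189 s [385.1 438. ] l [397.5 458.8]
([463.9, -373.9, 47.7, 34.2, -85.7, 129.1, 130.4], 8990)
med 787 s [315.5 446.8] l [402.6 451.2]
([462.6, -370.6, 72.8, 48.9, -85.1, 65.2, 70.7], 1897)
t 17.8 pos [ 0.4604 -0.3371  0.121 ] yaw -85.3 -> tr cm [0.19 0.05 3.73] rot [ 0.01 -0.01 -0.2 ] F [ 0.1  0.  -0.6] w 0.0338
```

View pics/w3.png

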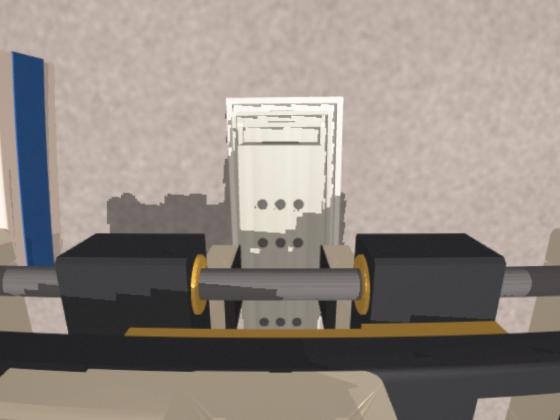

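Image: the small box's far end is at row 142, inside the medium rim (row 112), which is inside the tray border (row 100); all concentric. Only about 1 mm of correction is needed.

Request:
{"op": "move_arm", "data": {"rows": [{"translation": [0.1, 0.1, 0.5], "rot": [0, 0, -0.5], "hand": 1}, {"translation": [0.1, 0.1, 1.2], "rot": [0, 0, -0.5], "hand": 1}, {"translation": [0.1, 0.1, 2.0], "rot": [0, 0, -0.5], "hand": 1}, {"translation": [0.1, 0.1, 2.6], "rot": [0, 0, -0.5], "hand": 1}, {"translation": [0.1, 0.1, 3.1], "rot": [0, 0, -0.5], "hand": 1}, {"translation": [0.1, 0.1, 3.4], "rot": [0, 0, -0.5], "hand": 1}, {"translation": [0.1, 0.1, 3.5], "rot": [0, 0, -0.5], "hand": 1}, {"translation": [0.1, 0.1, 3.5], "rot": [0, 0, -0.5], "hand": 1}]}}

```text
t: 18.47
eef_pos: [0.459, -0.3385, 0.0854]
ee_rot: [3.141, 0.0, -1.481]
force: [-0.3, -0.3, -1.0]
width: 0.0336
gripper_force: 20.0
```

```bash
python3 -c "
from h import *
go(.46,-.3383,.0837,-85)"
```

```text
t 18.47 pos [ 0.459  -0.3385  0.0854] yaw -84.83 -> tr cm [-0.01 -0.1   0.17] rot [0.03 0.01 0.17] F [-0.3 -0.3 -1. ] w 0.0336
```

Request:
{"op": "move_arm", "data": {"rows": [{"translation": [0, 0, 0.05], "rot": [0, 0, 0], "hand": 1}, {"translation": [0, 0, 0.1], "rot": [0, 0, 0], "hand": 1}, {"translation": [0, 0, 0.15], "rot": [0, 0, 0], "hand": 1}, {"translation": [0, 0, 0.17], "rot": [0, 0, 0], "hand": 1}, {"translation": [0, 0, 0.17], "rot": [0, 0, 0], "hand": 1}]}}

```text
t: 18.88
eef_pos: [0.4591, -0.3386, 0.0842]
ee_rot: [-3.141, -0.0, -1.481]
force: [-0.0, -0.6, -1.0]
width: 0.034
gripper_force: 20.0
```

Request:
{"op": "move_arm", "data": {"rows": [{"translation": [0, 0, 0.05], "rot": [0, 0, 0], "hand": 1}, {"translation": [0, 0, 0.08], "rot": [0, 0, 0], "hand": 1}, {"translation": [0, 0, 0.08], "rot": [0, 0, 0], "hand": 1}]}}

```text
t: 19.13
eef_pos: [0.4592, -0.3386, 0.0837]
ee_rot: [-3.141, -0.0, -1.481]
force: [-1.6, 2.0, 3.8]
width: 0.0341
gripper_force: 20.0
```

Request:
{"op": "move_arm", "data": {"rows": [{"translation": [0, 0, 0], "rot": [0, 0, 0], "hand": 0.5}, {"translation": [0, 0, 0], "rot": [0, 0, 0], "hand": 0.3}, {"translation": [0, 0, 0], "rot": [0, 0, 0], "hand": 0.3}, {"translation": [0, 0, -1], "rot": [0, 0, 0], "hand": 0}, {"translation": [0, 0, -4], "rot": [0, 0, 0], "hand": 0}, {"translation": [-1, 0, -8], "rot": [0, 0, 0], "hand": 0}, {"translation": [-3, 0, -11], "rot": [0, 0, 0], "hand": 0}, {"translation": [-3, 0, -12], "rot": [0, 0, 0], "hand": 0}]}}

```text
t: 19.8
eef_pos: [0.458, -0.308, 0.2092]
ee_rot: [-3.135, -0.003, -1.48]
force: [0.5, -0.1, 0.5]
width: 0.0814
gripper_force: 0.0
```

```bash
python3 -c "
from chk import *
ext('tray',(.456,-.34),.006,.02)
ext('large',(.456,-.34),.037,.046)
print(fit(W,(.459,-.339),.067,.074,.1)); ext('med',(.456,-.34),.067,.074)
print(fit(W,(.459,-.339),.088,.105,.08)); ext('small',(.456,-.34),.088,.105)
go(.644,-.119,.2,-90)"
```

```text
tray 1980 s [296.1 464.4] l [382.4 466.5]
large 1487 s [305.2 454.1] l [394.3 458.3]
([460.1, -338.9, 134.1, 49.2, -85.0, 69.6, 71.0], 1216)
med 1216 s [312.4 446.1] l [402.7 452.1]
([460.6, -339.3, 120.2, 34.0, -84.9, 92.6, 94.0], 6658)
small 6658 s [319.9 438.7] l [411.1 444.8]
t 19.85 pos [ 0.4585 -0.3088  0.2095] yaw -84.73 -> tr cm [-17.2  -20.21   1.03] rot [-0.44 -0.2   5.27] F [ 1.4 -0.9  2. ] w 0.0847
```

Stack is good. Now the cup.

Request:
{"op": "move_arm", "data": {"rows": [{"translation": [-17.5, -20.2, 1], "rot": [0, 0, 0], "hand": 0}, {"translation": [-17.5, -20.2, 1], "rot": [0, 0, 0], "hand": 0}, {"translation": [-17.5, -20.2, 1], "rot": [0, 0, 0], "hand": 0}, {"translation": [-17.5, -20.2, 1], "rot": [0, 0, 0], "hand": 0}, {"translation": [-17.5, -20.2, 1], "rot": [0, 0, 0], "hand": 0}, {"translation": [-17.5, -20.2, 1], "rot": [0, 0, 0], "hand": 0}, {"translation": [-17.5, -20.2, 1], "rot": [0, 0, 0], "hand": 0}, {"translation": [-17.5, -20.2, 1], "rot": [0, 0, 0], "hand": 0}]}}

```text
t: 20.52
eef_pos: [0.6441, -0.1132, 0.192]
ee_rot: [3.141, 0.0, -1.477]
force: [-1.5, 0.0, -0.1]
width: 0.0877
gripper_force: 0.0
```

Request:
{"op": "move_arm", "data": {"rows": [{"translation": [0, 0, 0], "rot": [0, 0, 0], "hand": 0}, {"translation": [0, 0, 0], "rot": [0, 0, 0], "hand": 0}]}}

```text
t: 20.68
eef_pos: [0.6412, -0.1165, 0.193]
ee_rot: [3.141, 0.0, -1.481]
force: [-0.6, -0.1, 0.3]
width: 0.0875
gripper_force: 0.0
```

```bash
python3 -c "
from fit import *
im,d,T,W=snap('wrist','w6.png')
for z in (.03,.04): 
  print(fit(W,(.644,-.119),z,.06,.05))
  P=W.reshape(-1,3);m=(np.hypot(P[:,0]-.644,P[:,1]+.119)<.05)&(P[:,2]>z)&(P[:,2]<.06);print(cv2.minEnclosingCircle((P[m][:,:2]*1000).astype(np.float32)))
print([(r['p'],T[:3,:3]@r['point']+T[:3,3]) for r in arm.pinpoint('cup','wrist')])
go(.6445,-.1195,.030,-85)"
```

```text
([646.4, -121.1, 53.2, 52.0, -85.6, 46.7, 48.8], 1031)
((646.5001220703125, -121.13185119628906), 26.761638641357422)
([646.4, -121.1, 53.2, 52.0, -85.6, 47.1, 48.8], 773)
((646.5001220703125, -121.13185119628906), 26.761638641357422)
[(0.92, array([ 0.64616249, -0.12159907,  0.00471805]))]
t 20.78 pos [ 0.6411 -0.1171  0.1935] yaw -84.9 -> tr cm [ 0.27 -0.32 16.35] rot [0.01 0.   0.1 ] F [0.4 0.  0.1] w 0.0879
```

View pics/w6.png

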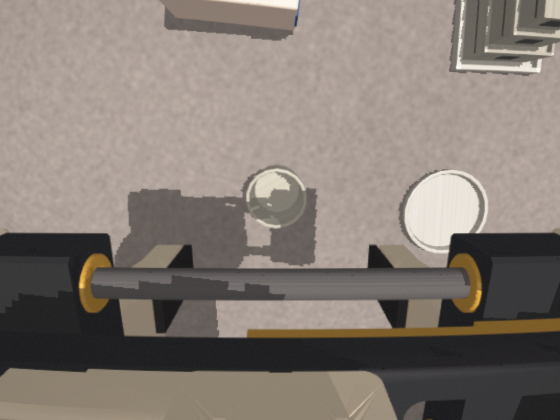

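Cup at px (276,198), between the fingers; dish at (445,211); stack at top right.

Request:
{"op": "move_arm", "data": {"rows": [{"translation": [0.5, -0.5, 4.0], "rot": [0, 0, 0], "hand": 0}, {"translation": [0.5, -0.5, 8.0], "rot": [0, 0, 0], "hand": 0}, {"translation": [0.5, -0.5, 11], "rot": [0, 0, 0], "hand": 0}, {"translation": [0.5, -0.5, 13.5], "rot": [0, 0, 0], "hand": 0}, {"translation": [0.5, -0.5, 15.2], "rot": [0, 0, 0], "hand": 0}, {"translation": [0.5, -0.5, 16.2], "rot": [0, 0, 0], "hand": 0}, {"translation": [0.5, -0.5, 16.3], "rot": [0, 0, 0], "hand": 0}, {"translation": [0.5, -0.5, 16.3], "rot": [0, 0, 0], "hand": 0}]}}

```text
t: 21.45
eef_pos: [0.6472, -0.1213, 0.0307]
ee_rot: [-3.142, -0.0, -1.481]
force: [0.2, -0.2, 0.1]
width: 0.0875
gripper_force: 0.0
```

```bash
python3 -c "
from h import *
go(.6465,-.1212,.03,-85)"
```

```text
t 21.45 pos [ 0.6472 -0.1213  0.0307] yaw -84.87 -> tr cm [-0.02  0.07  0.07] rot [-0.   -0.01  0.13] F [ 0.2 -0.2  0.1] w 0.0875
```

Request:
{"op": "move_arm", "data": {"rows": [{"translation": [0, 0.1, 0], "rot": [0, 0, 0], "hand": 1}, {"translation": [0, 0.1, 0], "rot": [0, 0, 0], "hand": 1}, {"translation": [0, 0.1, 0], "rot": [0, 0, 0], "hand": 1}, {"translation": [0, 0.1, 0], "rot": [0, 0, 0], "hand": 1}, {"translation": [0, 0.1, 0], "rot": [0, 0, 0], "hand": 1}, {"translation": [0, 0.1, 0], "rot": [0, 0, 0], "hand": 1}, {"translation": [0, 0.1, 0], "rot": [0, 0, 0], "hand": 1}], "squeeze": 12}}

```text
t: 22.03
eef_pos: [0.6463, -0.1207, 0.0307]
ee_rot: [-3.141, -0.0, -1.48]
force: [-0.8, 0.3, 3.6]
width: 0.0528
gripper_force: 12.0
```

```bash
python3 -c "
from h import *
im,d,T,W=snap('wrist')
P=W.reshape(-1,3);m=(np.hypot(P[:,0]-.472,P[:,1]+.113)<.06)&(P[:,2]>.006)&(P[:,2]<.02);print(m.sum(), cv2.minEnclosingCircle((P[m][:,:2]*1000).astype(np.float32)))
for c in ('scene','side'):
  P=np.load(c+'0.npy').reshape(-1,3);m=(np.hypot(P[:,0]-.472,P[:,1]+.113)<.06)&(P[:,2]>.006)&(P[:,2]<.02);print(cv2.minEnclosingCircle((P[m][:,:2]*1000).astype(np.float32)))
go(.472,-.113,.15,-85)"
```

```text
263 ((503.8228759765625, -143.5367431640625), 10.412160873413086)
((475.17022705078125, -117.1087646484375), 47.000999450683594)
((469.2255554199219, -113.38460540771484), 45.09641647338867)
t 22.08 pos [ 0.6463 -0.1207  0.0307] yaw -84.83 -> tr cm [ -2.34  17.29 -11.94] rot [-0.01 -0.    0.17] F [-1.5 -0.1  5. ] w 0.053
```

Request:
{"op": "move_arm", "data": {"rows": [{"translation": [0, 0, -2.0], "rot": [0, 0, 0], "hand": 1}, {"translation": [0, 0, -5.0], "rot": [0, 0, 0], "hand": 1}, {"translation": [-1, 2, -8.0], "rot": [0, 0, 0], "hand": 1}, {"translation": [-3, 6, -9.0], "rot": [0, 0, 0], "hand": 1}, {"translation": [-5, 9.5, -9.0], "rot": [0, 0, 0], "hand": 1}, {"translation": [-7, 13, -9.0], "rot": [0, 0, 0], "hand": 1}, {"translation": [-8, 16.2, -9.0], "rot": [0, 0, 0], "hand": 1}, {"translation": [-8, 17, -9.0], "rot": [0, 0, 0], "hand": 1}]}}

```text
t: 22.75
eef_pos: [0.4642, -0.0559, 0.1199]
ee_rot: [3.139, 0.001, -1.481]
force: [-0.1, -0.5, -1.3]
width: 0.053
gripper_force: 12.0
```

Request:
{"op": "move_arm", "data": {"rows": [{"translation": [0, 0, 0], "rot": [0, 0, 0], "hand": 1}, {"translation": [0, 0, 0], "rot": [0, 0, 0], "hand": 1}]}}

```text
t: 22.92
eef_pos: [0.4702, -0.0562, 0.1209]
ee_rot: [-3.14, 0.0, -1.48]
force: [1.8, 1.0, -0.8]
width: 0.0529
gripper_force: 12.0
```

```bash
python3 -c "
from h import *
im,d,T,W=snap('wrist','w7.png')
P=W.reshape(-1,3)
m=(np.hypot(P[:,0]-.472,P[:,1]+.113)<.055)&(P[:,2]>.006)&(P[:,2]<.02);print(m.sum(), cv2.minEnclosingCircle((P[m][:,:2]*1000).astype(np.float32)))
zt=arm.get_state()['eef_pos']
m=(np.hypot(P[:,0]-zt[0],P[:,1]-zt[1])<.035)&(P[:,2]>zt[2]+.008)&(P[:,2]<zt[2]+.025);Q=(P[m][:,:2]*1000).astype(np.float32);print(m.sum(), cv2.minEnclosingCircle(Q),Q.min(0),Q.max(0))
go(.472,-.113,.034,-85)"
```

```text
3013 ((473.01385498046875, -114.5302963256836), 43.5303955078125)
3080 ((471.8661804199219, -65.71463012695312), 33.569515228271484) [438.50604 -83.24544] [505.2428  -32.60048]
t 22.97 pos [ 0.4708 -0.0562  0.1207] yaw -84.81 -> tr cm [5.67 0.41 8.67] rot [-0.08  0.    0.19] F [ 0.5 -0.9 -1.4] w 0.0533
```

View pics/w7.png

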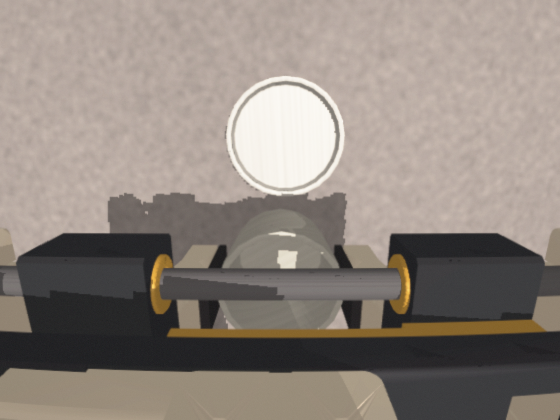

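Dish is centred at px (285,136) with a fitted radius of 43.5 mm (expected 44). The cup is centred in the jaws.

Request:
{"op": "move_arm", "data": {"rows": [{"translation": [3, 0.2, 0], "rot": [0, 0, 0], "hand": 1}, {"translation": [5, 0.3, 1.5], "rot": [0, 0, 0], "hand": 1}, {"translation": [5.8, 0.3, 3.5], "rot": [0, 0, 0], "hand": 1}, {"translation": [5.8, 0.3, 5.5], "rot": [0, 0, 0], "hand": 1}, {"translation": [5.8, 0.3, 7], "rot": [0, 0, 0], "hand": 1}, {"translation": [5.8, 0.3, 8], "rot": [0, 0, 0], "hand": 1}, {"translation": [5.8, 0.3, 8.5], "rot": [0, 0, 0], "hand": 1}, {"translation": [5.8, 0.3, 8.5], "rot": [0, 0, 0], "hand": 1}]}}

```text
t: 23.63
eef_pos: [0.4723, -0.1148, 0.0339]
ee_rot: [3.139, -0.0, -1.481]
force: [-0.0, 0.6, -0.9]
width: 0.0527
gripper_force: 12.0
```

```bash
python3 -c "
from h import *
go(.473,-.1145,.0337,-85)"
```

```text
t 23.63 pos [ 0.4723 -0.1148  0.0339] yaw -84.88 -> tr cm [-0.02 -0.07  0.02] rot [ 0.14 -0.01  0.12] F [-0.   0.6 -0.9] w 0.0527
```

Request:
{"op": "move_arm", "data": {"rows": [{"translation": [0, 0, 0.05], "rot": [0, 0, 0], "hand": 1}, {"translation": [0, 0, 0.1], "rot": [0, 0, 0], "hand": 1}, {"translation": [0, 0, 0.1], "rot": [0, 0, 0], "hand": 1}]}}

```text
t: 23.88
eef_pos: [0.4726, -0.1145, 0.0345]
ee_rot: [-3.141, -0.0, -1.481]
force: [0.3, 0.7, -1.4]
width: 0.0523
gripper_force: 12.0
```

Request:
{"op": "move_arm", "data": {"rows": [{"translation": [0, 0, 0.05], "rot": [0, 0, 0], "hand": 1}, {"translation": [0, 0, 0.1], "rot": [0, 0, 0], "hand": 1}, {"translation": [0, 0, 0.1], "rot": [0, 0, 0], "hand": 1}]}}

```text
t: 24.13
eef_pos: [0.4721, -0.1144, 0.0334]
ee_rot: [-3.141, 0.0, -1.481]
force: [0.1, -0.9, -1.1]
width: 0.0526
gripper_force: 12.0
```

Request:
{"op": "move_arm", "data": {"rows": [{"translation": [0, 0, 0.04], "rot": [0, 0, 0], "hand": 1}, {"translation": [0, 0, 0.08], "rot": [0, 0, 0], "hand": 1}, {"translation": [0, 0, 0.08], "rot": [0, 0, 0], "hand": 1}]}}

```text
t: 24.38
eef_pos: [0.4722, -0.1141, 0.0331]
ee_rot: [-3.141, 0.0, -1.48]
force: [-3.2, 3.4, 7.8]
width: 0.0527
gripper_force: 12.0
```

Contact. Release, rise and verify.

Request:
{"op": "move_arm", "data": {"rows": [{"translation": [0, 0, -0.05], "rot": [0, 0, 0], "hand": 0.2}, {"translation": [0, 0, -0.05], "rot": [0, 0, 0], "hand": 0.1}, {"translation": [0, 0, -0.05], "rot": [0, 0, 0], "hand": 0}, {"translation": [0, 0, -0.5], "rot": [0, 0, 0], "hand": 0}, {"translation": [0, 0, -3], "rot": [0, 0, 0], "hand": 0}, {"translation": [-2, 0, -7], "rot": [0, 0, 0], "hand": 0}, {"translation": [-4, 0, -11], "rot": [0, 0, 0], "hand": 0}, {"translation": [-4, 0, -14], "rot": [0, 0, 0], "hand": 0}]}}

```text
t: 25.05
eef_pos: [0.4679, -0.0734, 0.1745]
ee_rot: [3.142, -0.0, -1.48]
force: [0.3, 1.0, -0.5]
width: 0.0869
gripper_force: 0.0
```

Request:
{"op": "move_arm", "data": {"rows": [{"translation": [0, 0, 0], "rot": [0, 0, 0], "hand": 0}, {"translation": [0, 0, 0], "rot": [0, 0, 0], "hand": 0}]}}

```text
t: 25.22
eef_pos: [0.4697, -0.074, 0.1751]
ee_rot: [-3.136, 0.001, -1.48]
force: [-0.3, -0.3, -1.4]
width: 0.0879
gripper_force: 0.0
```

```bash
python3 -c "
from fit import *
im,d,T,W=snap('wrist','w8.png');P=W.reshape(-1,3)
for a,b in ((.006,.02),(.044,.056)):
  m=(np.hypot(P[:,0]-.472,P[:,1]+.113)<.055)&(P[:,2]>a)&(P[:,2]<b);print(m.sum(), cv2.minEnclosingCircle((P[m][:,:2]*1000).astype(np.float32)),np.median(P[m][:,2]))
Q=P[m]; A=np.c_[Q[:,:2]-Q[:,:2].mean(0),np.ones(len(Q))]; print('rim plane',np.linalg.lstsq(A,Q[:,2],rcond=None)[0])
a=im[:,:,::-1]; b=snap('side')[0][:,:,::-1]
cv2.imwrite('pics/fin.png',cv2.resize(np.vstack([a,b]),(400,600)))
go(.47,-.1,.1,-85)"
```

```text
3848 ((473.39654541015625, -114.72285461425781), 43.6022834777832) 0.009438052916648926
884 ((473.49749755859375, -112.49165344238281), 26.906898498535156) 0.05025250103761186
rim plane [ 0.00446636 -0.01993625  0.04978469]
t 25.32 pos [ 0.4678 -0.0746  0.1722] yaw -84.85 -> tr cm [2.55 0.01 7.22] rot [0.02 0.02 0.15] F [-1.2 -0.  -1.1] w 0.0879
```

View pics/fin.png

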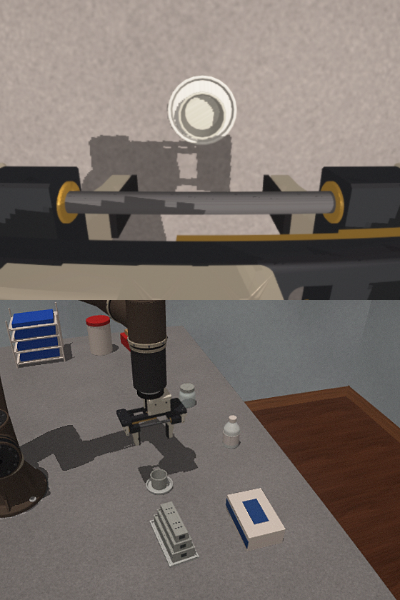

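The cup stands centred in the dish (about 2 mm off, rim height right). The stack is seated and the bystanders look undisturbed, so I'm handing in.

```bash
python3 -c "
from station import arm
print(arm.job_done())"
```

```text
the job is handed in; nothing more can be done
None
```

Job handed in (no verdict was returned): the three boxes are stacked and seated in the tray, each within about 2 mm of centre, the cup stands on the dish floor about 2 mm off centre, and I saw no disturbance to the jar, glove box or soap bottle.

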